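Load the labeller's feed bay and shut its guard door on the catch

TASK

Push the orange-lidded tub and then the blue-lidded tub, upright and sliding on the bench, in single file between the guide rails of the labeller's feed bay, orange deepest and blue behind it, both clear of the doorway. Then push the yellow guard door fully shut so that it seats on its catch and stays shut. Leave the green-lidded tub, the glue bottle and the tape dispenser where they stand.

Things in the scene. Friction and masses are not known exactly. Their poses are not given: they have to be found in the camera images.
- bay: Bench labeller with a feed bay (fixed; place and turn vary). Origin on the bench at the centre of the doorway; +x leads into the bay, +y to the left of one looking in, z up. White side walls 85 mm high, inner faces at y = +-92 mm, x 0 to 210 mm, open top, no floor plate: tubs slide on the bench. The white machine head (170 long, 220 wide, 190 mm high) begins at x = 210 mm and stops the tubs.
- bay_lane (a point): Point on the bench midway between the two aluminium guide rails, at their entry: 60 mm inside the doorway, axes as the bay's. Rails 30 mm high, inner faces 98 mm apart, 150 mm long up to the machine head; flared lead-ins open from there to about 164 mm apart at 8 mm inside the doorway.
- bay_catch (a point): Centre of the brass spring ball of the door catch, beside the door's free edge, 45 mm up. Its dark housing, 34 x 22 x 50 mm, stands on the outer side of it: bay x -29 to 5 mm, y 105 to 127 mm.
- guard_door (a joint): Yellow guard door, upright hinge at bay x = 0, y = -90 mm. 0 rad is shut; grows as it swings out to the bay's -x side (1.57: it points along bay -x). Panel 178 mm wide, 12 thick (outer face at bay x = -12 when shut), 85 high; black lip 6 mm thick on the outer face near the free edge. Stays where left; the catch resists from 0.09 rad (about 5 N), then holds it at 0.
- door_hinge (a point): Point on the door's hinge axis, 45 mm above the bench.
- door_edge (a point): Point on the door's outer face at its free edge, 178 mm from the hinge axis and 12 mm out from the inner face, 45 mm above the bench; moves with the door.
- tub_orange: White round tub with an orange lid, 90 mm diameter, 84 mm high, about 0.3 kg. Origin at the centre of its underside, z up.
- tub_blue: The same tub with a blue lid, 90 mm diameter, 84 mm high. Origin at the centre of its underside.
- tub_green: The same tub with a green lid, 90 mm diameter, 84 mm high, not to be moved. Origin at the centre of its underside.
- glue_bottle: Cream glue bottle with an orange nozzle, 56 mm diameter, 124 mm high, not to be moved. Origin at the centre of its underside.
- tape_dispenser: Black tape dispenser, 70 mm (own x) by 150 mm (own y), 84 mm high, not to be moved. Origin at the centre of its underside.
Not all that is in view belongs to the job. Leave any black or pink look-alike of the tub_blue alone.

How it is judged:
By the outcome, as a careful person would: the job done as asked, in the order asked, and still so for the second after the job is handed in, with the robot touching nothing.
It also fails if it takes over 72 s, if anything falls off the work surface, if the arm or the gripper's body presses on something with over 40 N, if the wrist force passes 120 N, or if a joint passes its speed limit or range.

ROBOT

A 6-joint arm with a two-finger parallel gripper is mounted at the origin on the work surface. World frame = base frame: x ahead of the robot, y to its left, z up, the work surface at z = 0. Lengths are in m, angles in rad, forces in N, time in s.
With the tool pointing down it reaches from about 0.3 to 0.875 m from the base axis. Payload 6.4 kg.
Tool frame: the origin (TCP) lies midway between the tips of the shut fingers; the grasp point (between the pads) lies 19 mm behind it; z points along the fingers, y is the line along which they close (so a half turn about z gives the same grasp; the last joint's range is limited). The gripper opens to 85 mm and grips with 20 to 120 N. Pads are 22 mm wide; open, the fingers measure 114 mm over their backs; the gripper's body (76 mm by 85 mm) begins 54 mm behind the grasp point. The pads swing forward as they close: fully open they stand 13 mm farther back than shut.
Start: joints at [-1.468, 0.181, 1.607, -0, 1.354, -0.206], TCP at [0.175, -0.548, 0.231] pointing down, gripper open.
Joint ranges: [-2.99, 2.99], [-0.89, 2.07], [0.3, 2.58], [-1.14, 4.28], [0, 2.63], [-3.12, 3.12]. Speed limits (rad/s): [2.57, 2.57, 3.01, 3.14, 3.14, 3.14].

INTERFACE

Orientations are given as a unit quaternion [w, x, y, z].
In Python, from bench import get_obs, camera, hand_in gives the robot as it stands.
- The arm moves only by the tool carry_out, never from a script. Its argument "plan" is a list that holds one entry, the list of rows, each a list of 7 numbers: the shift along the world's x, y, z in m, then the turn, a rotation vector about the world's x, y, z in rad, then the opening, from 0 (shut) to 1 (fully open). In form: [[[x, y, z, rx, ry, rz, hand], ...]]. A call has exactly 5 rows; each row is the pose to reach, as a shift and turn from the pose commanded when the call began; what a row does not reach only later rows make up. A row lasts 1/12 s, in which the tool goes at most 41.7 mm and 7.16 degrees, less where a joint would pass 70% of its speed; a pose out of reach is approached as far as the arm can. A call with a gripper value outside its range is refused whole. The fingers move at their own pace and stop on an object; the grip force is fixed at half the most. Time passes only in rows, so rows that repeat a pose let the fingers close, or fill a call up. It gives the time, the measured TCP pose, the force, the opening and the grip force at its end, in the units of the state.
- get_obs(): the state, without advancing time (a new reading comes with each control period).
- camera(name): name is "side" or "top"; returns a dict with "pixels" (480x640x3 uint8, red, green, blue), "z_map" (480x640 float32, m along the optical axis (not along the pixel's ray), 0 where there is no reading), "camera_matrix" (3x3 intrinsics, pixels), "k1" (the pictures are not rectified: a ray, as slopes to the right and down, at radius r is drawn at 1 + k1 r^2 times it, then the intrinsics apply), "cam_to_world" (4x4, takes a point from camera to world coordinates). Camera axes: x right, y up, looking along -z (the intrinsics and any distortion apply to the point x, -y, -z); pixel columns grow to the right and rows downward; lengths in m; the calibration is good to about 2 mm. A picture is of the moment at which its call begins.
- hand_in(): hands the job in; it is judged then, once.
The state is a dict: "time_s": time; "q": joint angles; "dq": joint speeds; "joint_efforts": joint torques, N m; "eef_pos": TCP position; "eef_rot": TCP orientation; "wrist_force": force on the tool from outside, world axes, zero at the start; "torque": the same for the moment, N m; "opening": opening from 0.0 (shut) to 1.0 (fully open); "grasp_force": force on a finger pad.
Only numpy, scipy, OpenCV 4.12 (cv2) and the standard library are available. Lean on these libraries where they do the work, as an engineer would, in place of code of your own. Each camera call takes 0.05 s, during which the arm holds its last target. There are 200 camera calls.

## Working session

There is one attempt and no reset: what is moved stays moved. The work goes in short steps, Python scripts to look and compute and a tool call to move; the robot and the scene stay as the last step left them, time stands still between calls to the robot, and variables do not carry over. Pictures are saved under pics/ and viewed, at most 13 in all, crops included, and the job is handed in when it is done.

Besides the shell and the picture viewer there is one more tool, called after ">>>" as name(argument=value, ...), one argument or row to a line, values as JSON. carry_out: Moves the arm, as the interface text tells. Its arguments: {"type":"object","properties":{"plan":{"type":"array","items":{"type":"array","items":{"type":"array","items":{"type":"number"}}}}},"required":["plan"]}

```bash
mkdir -p pics; cat > h.py <<'E'
import numpy as np, cv2
from bench import get_obs, camera
def ray(c,u,v):
    K=c["camera_matrix"]; k=c["k1"]
    p=np.array([(u-K[0,2])/K[0,0],(v-K[1,2])/K[1,1]]); d=p.copy()
    for _ in range(20): d=p/(1+k*(d@d))
    T=np.array(c["cam_to_world"]); return T[:3,3],T[:3,:3]@np.array([d[0],-d[1],-1])
def onz(c,u,v,z):
    o,d=ray(c,u,v); return o+d*(z-o[2])/d[2]
def cloud(c):
    K=c["camera_matrix"]; v,u=np.mgrid[0:480,0:640]
    p=np.stack([(u-K[0,2])/K[0,0],(v-K[1,2])/K[1,1]],-1); d=p.copy()
    for _ in range(20): d=p/(1+c["k1"]*(d**2).sum(-1,keepdims=True))
    z=c["z_map"]; P=np.stack([d[...,0]*z,-d[...,1]*z,-z],-1)
    T=np.array(c["cam_to_world"]); return P@T[:3,:3].T+T[:3,3]
def save(c,n): cv2.imwrite(f"pics/{n}.png",c["pixels"][...,::-1])
E
python3 - <<'E'
from h import *
for n in("top","side"):
    c=camera(n); save(c,n+"0"); print(n,np.round(c["cam_to_world"],3).tolist(),c["k1"],c["camera_matrix"].tolist(),(c["z_map"]>0).mean())
o=get_obs(); print({k:np.round(v,3).tolist() for k,v in o.items()})
E
```

```text
top [[0.009, 0.995, -0.103, 0.424], [-1.0, 0.01, 0.009, -0.111], [0.01, 0.103, 0.995, 1.044], [0.0, 0.0, 0.0, 1.0]] -0.16630254193567318 [[573.4341288717937, 0.0, 317.8173828929605], [0.0, 573.4341288717937, 240.1488558155301], [0.0, 0.0, 1.0]] 0.9959928385416666
side [[-0.813, 0.334, -0.477, -0.165], [-0.582, -0.49, 0.649, 0.813], [-0.017, 0.805, 0.593, 0.888], [0.0, 0.0, 0.0, 1.0]] -0.1766093666543767 [[622.2902401348247, 0.0, 317.042192298644], [0.0, 622.2902401348247, 227.99313700849677], [0.0, 0.0, 1.0]] 0.9956966145833334
{'time_s': 0.1, 'q': [-1.468, 0.181, 1.608, 0.0, 1.354, -0.206], 'dq': [0.001, -0.0, -0.001, 0.0, -0.001, -0.001], 'joint_efforts': [0.0, -44.588, -35.224, -0.0, 0.004, 0.0], 'eef_pos': [0.175, -0.547, 0.23], 'eef_rot': [-0.001, 0.988, 0.154, 0.0], 'wrist_force': [0.173, 0.397, -0.548], 'torque': [0.032, -0.01, -0.038], 'grasp_force': 0.0, 'opening': 1.001}
```

View pics/top0.png

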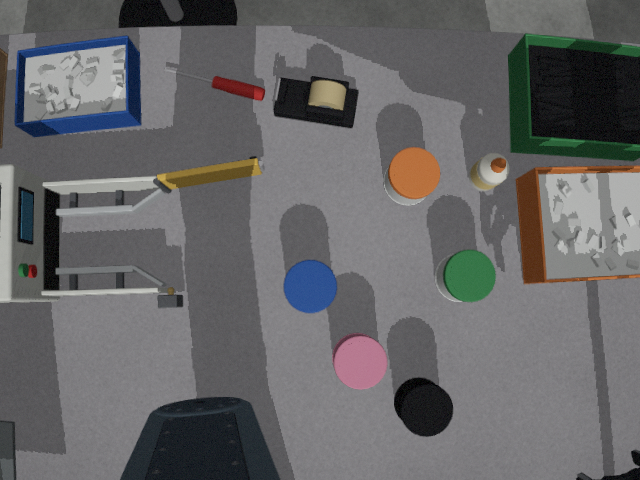

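View pics/side0.png

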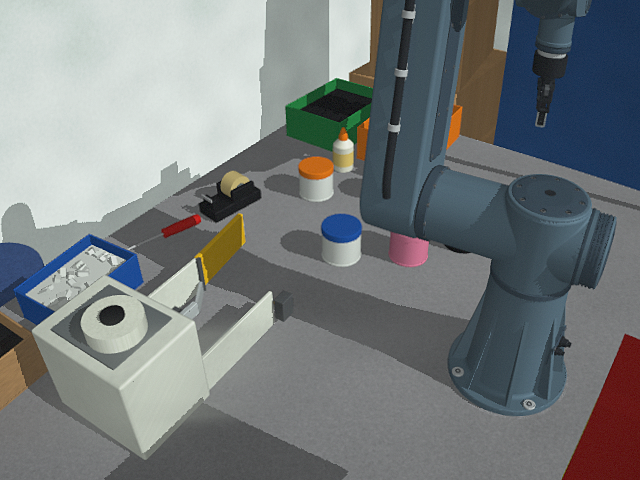

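The top view shows the bay at left, with its doorway near u≈165, v 182–300. The door is open to (260,167), orange is at (414,174), blue at (310,286) and green at (469,275). The glue bottle is at (490,172) and the tape dispenser at (316,102). The side view agrees, with every tub upright.

```bash
cat > m.py <<'E'
from h import *
def lids(c):
    H=cv2.cvtColor(c["pixels"],cv2.COLOR_RGB2HSV); P=cloud(c); out={}
    for n,lo,hi in(("orange",(5,150,120),(16,255,255)),("blue",(105,150,80),(125,255,255)),("green",(60,120,60),(85,255,255)),("yellow",(18,130,90),(28,255,255)),("pink",(150,50,120),(179,255,255))):
        m=cv2.inRange(H,lo,hi); 
        cs,_=cv2.findContours(m,cv2.RETR_EXTERNAL,cv2.CHAIN_APPROX_NONE)
        for k in sorted(cs,key=cv2.contourArea)[::-1][:3]:
            a=cv2.contourArea(k)
            if a<300: continue
            (u,v),r=cv2.minEnclosingCircle(k)
            q=P[int(v),int(u)]
            out.setdefault(n,[]).append((round(u),round(v),round(r),a,np.round(onz(c,u,v,.084),3).tolist(),round(float(q[2]),3),np.round(r/573*(np.array(c["cam_to_world"])[2,3]-.084),3)))
    return out
E
python3 - <<'E'
from m import *
c=camera("top")
for k,v in lids(c).items():
    for x in v: print(k,*x)
P=cloud(c); Hh=P[...,2]
# bay walls: white points, height 85
H=cv2.cvtColor(c["pixels"],cv2.COLOR_RGB2HSV)
def rep(name,box,zl,zh,hs=None):
    u0,v0,u1,v1=box; q=P[v0:v1,u0:u1].reshape(-1,3); m=(q[:,2]>zl)&(q[:,2]<zh)
    q=q[m]; r=cv2.minAreaRect(q[:,:2].astype(np.float32)*1000)
    print(name,len(q),np.round(r[0],1),np.round(r[1],1),round(r[2],1),np.round(np.median(q[:,2]),3)); print(np.round(cv2.boxPoints(r)).tolist())
rep("wallR",(48,170,156,200),.079,.092)
rep("wallL",(48,280,160,300),.079,.092)
rep("door",(160,150,265,195),.079,.092)
rep("railR",(60,180,170,230),.02,.036)
rep("railL",(60,255,170,292),.02,.036)
rep("head",(0,160,50,305),.17,.2)
rep("tape",(268,70,360,130),.02,.1)
rep("glue",(465,145,515,195),.03,.14)
rep("black",(390,370,455,440),.05,.1)
rep("house",(155,285,185,310),.04,.06)
E
```

```text
orange 414 173 26 1955.0 [0.642, -0.284, 0.084] 0.085 0.043
orange 588 221 75 500.5 [0.562, -0.598, 0.084] 0.067 0.126
blue 77 88 72 9462.5 [0.795, 0.317, 0.084] 0.055 0.121
blue 310 286 26 2075.0 [0.446, -0.107, 0.084] 0.083 0.044
green 469 276 26 1979.0 [0.466, -0.377, 0.084] 0.084 0.043
green 582 92 81 1262.5 [0.802, -0.603, 0.084] 0.074 0.136
yellow 208 174 52 1491.0 [0.636, 0.069, 0.084] 0.07 0.086
pink 359 362 28 2171.5 [0.321, -0.19, 0.084] 0.086 0.047
wallR 558 [623.7 259.2] [ 14.9 197.5] 0.9 0.085
[[615.0, 358.0], [618.0, 160.0], [633.0, 161.0], [630.0, 358.0]]
wallL 513 [432.7 247.8] [  9.6 196.7] 2.9 0.085
[[423.0, 346.0], [433.0, 149.0], [442.0, 150.0], [432.0, 346.0]]
door 734 [644.2  69.5] [ 15.9 172.8] 11.0 0.085
[[620.0, 153.0], [653.0, -17.0], [668.0, -14.0], [636.0, 156.0]]
railR 931 [598.9 254.4] [ 46.3 209.2] 2.6 0.03
[[571.0, 358.0], [581.0, 149.0], [627.0, 151.0], [617.0, 360.0]]
railL 697 [458.4 250.6] [200.7  45.8] 90.0 0.03
[[435.0, 150.0], [481.0, 150.0], [481.0, 351.0], [436.0, 351.0]]
head 2479 [521.9 374.1] [219.2  28.7] 3.5 0.189
[[412.0, 382.0], [413.0, 353.0], [632.0, 367.0], [630.0, 395.0]]
tape 3232 [ 787.6 -114.3] [149.8  71.4] 81.3 0.049
[[741.0, -183.0], [812.0, -194.0], [834.0, -46.0], [764.0, -35.0]]
glue 998 [ 654.6 -427.7] [54.6 54.9] 59.5 0.081
[[617.0, -437.0], [664.0, -465.0], [692.0, -418.0], [645.0, -390.0]]
black 2323 [ 240.3 -304.3] [89.7 87.4] 3.9 0.084
[[193.0, -264.0], [199.0, -351.0], [288.0, -345.0], [282.0, -258.0]]
house 95 [428.7 132.7] [44.3 20.6] 52.7 0.049
[[407.0, 121.0], [424.0, 109.0], [450.0, 144.0], [434.0, 157.0]]
```

>>> carry_out(
  plan=[
    [[0.032, 0.013, 0, 0, 0, 0.1, 0.6], [0.064, 0.027, 0, 0, 0, 0.2, 0.6], [0.097, 0.04, 0, 0, 0, 0.3, 0.6], [0.129, 0.053, 0, 0, 0, 0.4, 0.6], [0.161, 0.067, 0, 0, 0, 0.504, 0.6]],
  ],
)

```text
time_s: 0.57
eef_pos: [0.337, -0.48, 0.231]
eef_rot: [-0.0, 0.918, 0.397, -0.0]
wrist_force: [0.5, 0.4, -0.6]
opening: 0.6
grasp_force: 0.0
```

>>> carry_out(
  plan=[
    [[0.032, 0.013, 0, 0, 0, 0.1, 0.6], [0.064, 0.027, 0, 0, 0, 0.2, 0.6], [0.097, 0.04, 0, 0, 0, 0.3, 0.6], [0.129, 0.053, 0, 0, 0, 0.4, 0.6], [0.161, 0.067, 0, 0, 0, 0.504, 0.6]],
  ],
)

```text
time_s: 0.98
eef_pos: [0.4982, -0.4128, 0.2309]
eef_rot: [-0.0, 0.789, 0.614, -0.0]
wrist_force: [-0.2, -0.3, 0.3]
opening: 0.601
grasp_force: 0.0
```

>>> carry_out(
  plan=[
    [[0.032, 0.013, 0, 0, 0, 0.1, 0.6], [0.064, 0.027, 0, 0, 0, 0.2, 0.6], [0.097, 0.04, 0, 0, 0, 0.3, 0.6], [0.129, 0.053, 0, 0, 0, 0.4, 0.6], [0.161, 0.067, 0, 0, 0, 0.504, 0.6]],
  ],
)

```text
time_s: 1.4
eef_pos: [0.6591, -0.3458, 0.2306]
eef_rot: [-0.0, 0.611, 0.791, -0.0]
wrist_force: [0.4, -0.6, -0.4]
opening: 0.601
grasp_force: 0.0
```

>>> carry_out(
  plan=[
    [[0, 0, -0.04, 0, 0, 0, 0.6], [0, 0, -0.08, 0, 0, 0, 0.6], [0, 0, -0.12, 0, 0, 0, 0.6], [0, 0, -0.16, 0, 0, 0, 0.6], [0, 0, -0.19, 0, 0, 0, 0.6]],
  ],
)

```text
time_s: 1.82
eef_pos: [0.656, -0.3452, 0.0365]
eef_rot: [-0.002, 0.613, 0.79, -0.0]
wrist_force: [-1.4, 0.2, -0.9]
opening: 0.601
grasp_force: 0.0
```

>>> carry_out(
  plan=[
    [[-0.003, 0.01, 0, 0, 0, 0, 0.6], [-0.006, 0.022, 0, 0, 0, 0, 0.6], [-0.009, 0.034, 0, 0, 0, 0, 0.6], [-0.012, 0.046, 0, 0, 0, 0, 0.6], [-0.015, 0.06, 0, 0, 0, 0, 0.6]],
  ],
)

```text
time_s: 2.23
eef_pos: [0.6433, -0.2868, 0.0432]
eef_rot: [0.001, 0.614, 0.79, -0.0]
wrist_force: [0.2, -1.8, -1.5]
opening: 0.604
grasp_force: 0.8
```

```bash
python3 - <<'E'
from m import *
c=camera("top"); save(c,"t1")
d=lids(c)
for k in("orange","blue","green"): print(k,d[k][0], d[k][-1])
E
```

```text
orange (584, 224, 80, 670.5, [0.557, -0.59, 0.084], 0.065, np.float64(0.134)) (584, 224, 80, 670.5, [0.557, -0.59, 0.084], 0.065, np.float64(0.134))
blue (77, 88, 72, 9768.5, [0.795, 0.317, 0.084], 0.056, np.float64(0.121)) (77, 88, 72, 9768.5, [0.795, 0.317, 0.084], 0.056, np.float64(0.121))
green (577, 100, 84, 4751.0, [0.787, -0.592, 0.084], 0.064, np.float64(0.14)) (469, 275, 26, 1991.5, [0.466, -0.377, 0.084], 0.086, np.float64(0.043))
```

View pics/t1.png

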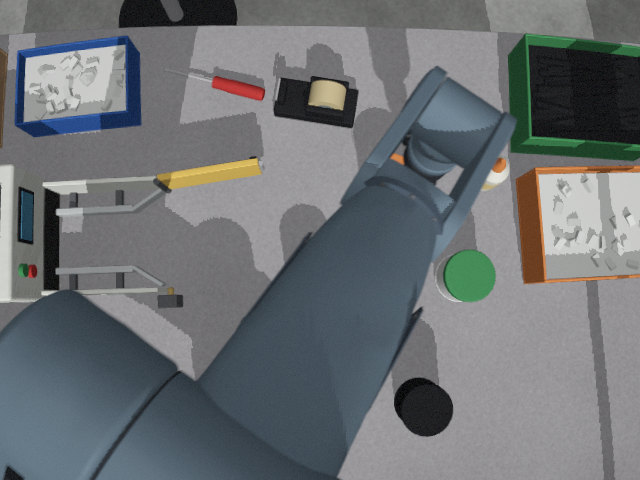

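The top view shows the arm hiding orange. Green stays at (469,275) and nothing else has moved. I'll keep pushing and check from the side.

>>> carry_out(
  plan=[
    [[-0.005, 0.02, 0, 0, 0, 0, 0.6], [-0.01, 0.041, 0, 0, 0, 0, 0.6], [-0.015, 0.062, 0, 0, 0, 0, 0.6], [-0.02, 0.083, 0, 0, 0, 0, 0.6], [-0.025, 0.104, 0, 0, 0, 0, 0.6]],
  ],
)

```text
time_s: 2.7
eef_pos: [0.6183, -0.1824, 0.0431]
eef_rot: [0.001, 0.613, 0.79, 0.0]
wrist_force: [0.4, -1.6, -0.4]
opening: 0.601
grasp_force: 1.0
```

>>> carry_out(
  plan=[
    [[-0.005, 0.02, 0, 0, 0, 0, 0.6], [-0.01, 0.041, 0, 0, 0, 0, 0.6], [-0.015, 0.062, 0, 0, 0, 0, 0.6], [-0.02, 0.083, 0, 0, 0, 0, 0.6], [-0.025, 0.104, 0, 0, 0, 0, 0.6]],
  ],
)

```text
time_s: 3.12
eef_pos: [0.5934, -0.0783, 0.0431]
eef_rot: [0.001, 0.613, 0.79, 0.0]
wrist_force: [1.5, -2.2, -0.5]
opening: 0.603
grasp_force: 1.1
```

```bash
python3 - <<'E'
from m import *
c=camera("side"); save(c,"s1")
d=lids(c)
for k in("orange","blue","green"):
  for x in d.get(k,[]): print(k,x)
E
```

```text
orange (272, 224, 20, 853.5, [0.574, -0.024, 0.084], 0.089, np.float64(0.028))
orange (448, 121, 21, 396.0, [0.472, -0.699, 0.084], 0.099, np.float64(0.029))
blue (577, 94, 113, 22555.5, [0.212, -1.124, 0.084], -0.017, np.float64(0.159))
blue (77, 283, 65, 2305.5, [0.772, 0.359, 0.084], 0.062, np.float64(0.091))
blue (340, 230, 19, 806.5, [0.437, -0.09, 0.084], 0.086, np.float64(0.027))
green (313, 132, 26, 1040.5, [0.754, -0.427, 0.084], 0.045, np.float64(0.036))
```

View pics/s1.png

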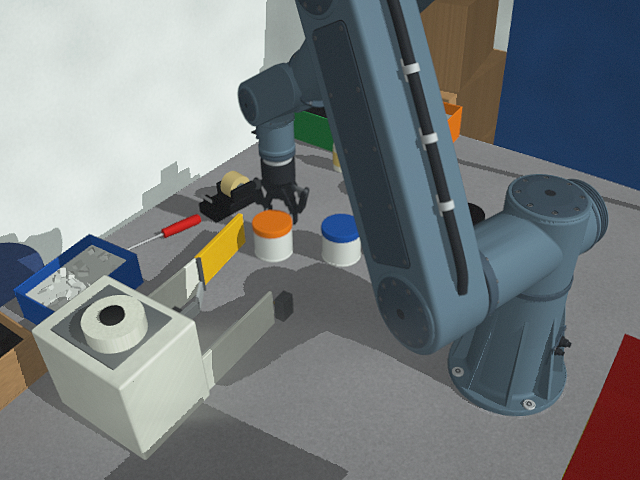

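Side view: orange at (272,224) is upright and nested between the fingers, clear of the door. Blue is unmoved.

>>> carry_out(
  plan=[
    [[-0.005, 0.02, 0, 0, 0, 0, 0.6], [-0.01, 0.041, 0, 0, 0, 0, 0.6], [-0.015, 0.062, 0, 0, 0, 0, 0.6], [-0.02, 0.083, 0, 0, 0, 0, 0.6], [-0.025, 0.104, 0, 0, 0, 0, 0.6]],
  ],
)

```text
time_s: 3.58
eef_pos: [0.5686, 0.0255, 0.043]
eef_rot: [0.001, 0.613, 0.79, 0.0]
wrist_force: [0.9, -0.6, 0.3]
opening: 0.602
grasp_force: 1.1
```

>>> carry_out(
  plan=[
    [[-0.005, 0.018, 0, 0, 0, -0.02, 0.6], [-0.011, 0.036, 0, 0, 0, -0.05, 0.6], [-0.017, 0.054, 0, 0, 0, -0.09, 0.6], [-0.022, 0.072, 0, 0, 0, -0.14, 0.6], [-0.027, 0.09, 0, 0, 0, -0.2, 0.6]],
  ],
)

```text
time_s: 4.0
eef_pos: [0.5415, 0.1156, 0.0429]
eef_rot: [0.001, 0.69, 0.724, 0.001]
wrist_force: [0.6, -2.5, 1.0]
opening: 0.599
grasp_force: 1.2
```

```bash
python3 - <<'E'
from m import *
c=camera("side")
d=lids(c)
for k in("orange","blue","green"):
  for x in d.get(k,[]): print(k,x)
c=camera("top"); save(c,"t2")
E
```

```text
orange (227, 277, 23, 1163.0, [0.534, 0.169, 0.084], 0.086, np.float64(0.032))
blue (577, 94, 113, 22502.5, [0.212, -1.124, 0.084], -0.014, np.float64(0.159))
blue (77, 281, 65, 2323.0, [0.778, 0.355, 0.084], 0.055, np.float64(0.091))
blue (341, 228, 20, 874.0, [0.439, -0.098, 0.084], 0.085, np.float64(0.028))
green (332, 132, 26, 800.5, [0.709, -0.455, 0.084], 0.07, np.float64(0.037))
```

View pics/t2.png

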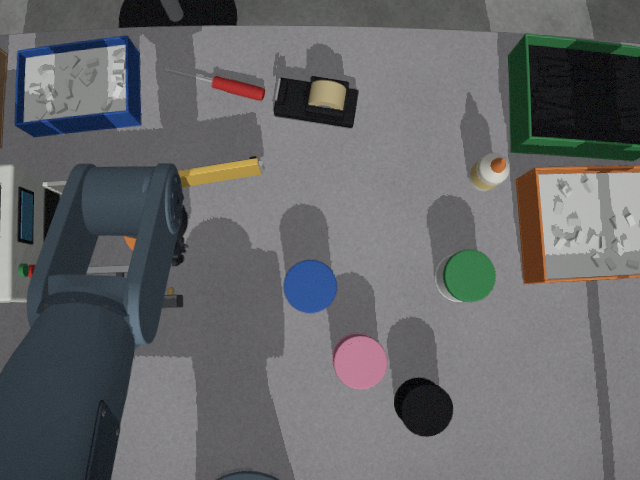

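Orange is entering the lane at about (532,164), with blue still at (310,286). I'll push on along the lane.

>>> carry_out(
  plan=[
    [[-0.001, 0.014, 0, 0, 0, 0, 0.6], [-0.002, 0.028, 0, 0, 0, 0, 0.6], [-0.002, 0.042, 0, 0, 0, 0, 0.6], [-0.003, 0.056, 0, 0, 0, 0, 0.6], [-0.004, 0.07, 0, 0, 0, 0, 0.6]],
  ],
)

```text
time_s: 4.52
eef_pos: [0.5354, 0.1823, 0.0419]
eef_rot: [-0.0, 0.688, 0.725, -0.003]
wrist_force: [-8.7, -10.2, 8.5]
opening: 0.604
grasp_force: 8.7
```

>>> carry_out(
  plan=[
    [[-0.001, 0.013, 0, 0, 0, 0, 0.6], [-0.002, 0.026, 0, 0, 0, 0, 0.6], [-0.002, 0.039, 0, 0, 0, 0, 0.6], [-0.003, 0.052, 0, 0, 0, 0, 0.6], [-0.003, 0.064, 0, 0, 0, 0, 0.6]],
  ],
)

```text
time_s: 4.93
eef_pos: [0.5321, 0.2468, 0.0416]
eef_rot: [-0.0, 0.688, 0.725, -0.003]
wrist_force: [-9.9, -12.0, 9.8]
opening: 0.602
grasp_force: 8.8
```

>>> carry_out(
  plan=[
    [[0.001, -0.03, 0, 0, 0, 0, 0.6], [0.002, -0.06, 0.01, 0, 0, 0, 0.6], [0.002, -0.09, 0.05, 0, 0, 0, 0.6], [0.002, -0.12, 0.09, 0, 0, 0, 0.6], [0.002, -0.15, 0.12, 0, 0, 0, 0.6]],
  ],
)

```text
time_s: 5.35
eef_pos: [0.536, 0.1092, 0.1507]
eef_rot: [0.0, 0.688, 0.725, 0.0]
wrist_force: [0.2, -0.1, -0.0]
opening: 0.598
grasp_force: 0.0
```

>>> carry_out(
  plan=[
    [[-0.02, -0.04, 0, 0, 0, 0, 0.6], [-0.03, -0.08, 0, 0, 0, -0.1, 0.6], [-0.04, -0.12, 0, 0, 0, -0.2, 0.6], [-0.05, -0.16, 0, 0, 0, -0.3, 0.6], [-0.06, -0.2, 0, 0, 0, -0.37, 0.6]],
  ],
)

```text
time_s: 5.77
eef_pos: [0.4756, -0.0905, 0.1498]
eef_rot: [0.001, 0.812, 0.584, 0.0]
wrist_force: [0.7, -1.0, -0.4]
opening: 0.6
grasp_force: 0.0
```

```bash
python3 - <<'E'
from m import *
c=camera("side")
print(get_obs()["eef_rot"])
c=camera("top"); save(c,"t3")
for k,v in lids(c).items():
  for x in v: print(k,x)
E
```

```text
[ 0.00250276  0.81385007  0.58106854 -0.0010759 ]
orange (78, 234, 25, 1815.5, [0.529, 0.296, 0.084], 0.083, np.float64(0.042))
orange (586, 224, 78, 638.0, [0.557, -0.595, 0.084], 0.069, np.float64(0.131))
blue (71, 80, 71, 8462.5, [0.812, 0.331, 0.084], 0.062, np.float64(0.119))
green (469, 275, 26, 1982.5, [0.466, -0.377, 0.084], 0.083, np.float64(0.043))
green (582, 92, 81, 1482.5, [0.801, -0.602, 0.084], 0.075, np.float64(0.136))
yellow (208, 174, 52, 1496.0, [0.636, 0.069, 0.084], 0.067, np.float64(0.086))
pink (359, 362, 28, 2179.0, [0.321, -0.19, 0.084], 0.083, np.float64(0.047))
```

View pics/t3.png

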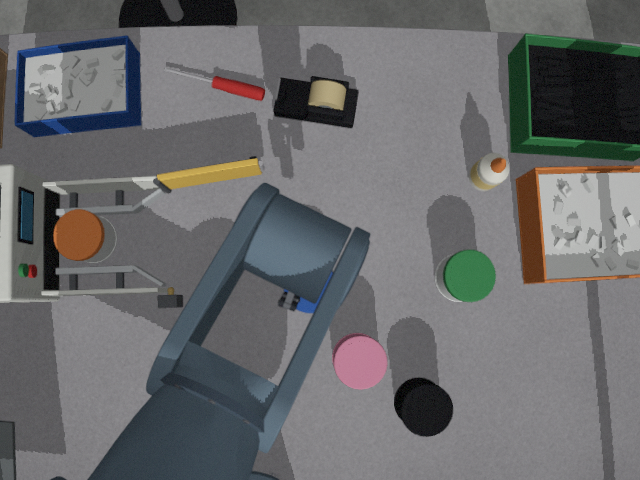

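The top view shows orange at (78,234), inside the rails at bay x≈147 mm. The arm is above blue; green and pink are unmoved. Next is blue.

>>> carry_out(
  plan=[
    [[-0.017, -0.026, 0, 0, 0, 0, 0.6], [-0.034, -0.052, 0, 0, 0, 0, 0.6], [-0.051, -0.078, 0, 0, 0, 0, 0.6], [-0.051, -0.078, 0, 0, 0, 0, 0.6], [-0.051, -0.078, -0.03, 0, 0, 0, 0.6]],
  ],
)

```text
time_s: 6.28
eef_pos: [0.4286, -0.1701, 0.1239]
eef_rot: [0.006, 0.811, 0.585, 0.002]
wrist_force: [1.1, -1.5, 0.5]
opening: 0.599
grasp_force: 0.0
```

>>> carry_out(
  plan=[
    [[0, 0, -0.03, 0, 0, 0, 0.6], [0, 0, -0.06, 0, 0, 0, 0.6], [0, 0, -0.076, 0, 0, 0, 0.6], [0, 0, -0.076, 0, 0, 0, 0.6], [0.003, 0.01, -0.076, 0, 0, 0, 0.6]],
  ],
)

```text
time_s: 6.7
eef_pos: [0.4281, -0.1563, 0.0427]
eef_rot: [-0.0, 0.811, 0.585, -0.0]
wrist_force: [0.3, -1.3, 0.8]
opening: 0.599
grasp_force: 0.0
```

>>> carry_out(
  plan=[
    [[0.003, 0.01, 0, 0, 0, 0, 0.6], [0.008, 0.024, 0, 0, 0, 0, 0.6], [0.014, 0.041, 0, 0, 0, 0, 0.6], [0.02, 0.06, 0, 0, 0, 0, 0.6], [0.026, 0.079, 0, 0, 0, 0, 0.6]],
  ],
)

```text
time_s: 7.12
eef_pos: [0.4558, -0.0758, 0.0446]
eef_rot: [0.002, 0.81, 0.586, 0.001]
wrist_force: [-0.4, -1.7, -0.7]
opening: 0.602
grasp_force: 0.9
```

>>> carry_out(
  plan=[
    [[0.006, 0.018, 0, 0, 0, 0, 0.6], [0.012, 0.036, 0, 0, 0, 0, 0.6], [0.018, 0.054, 0, 0, 0, 0, 0.6], [0.024, 0.072, 0, 0, 0, 0, 0.6], [0.03, 0.09, 0, 0, 0, 0, 0.6]],
  ],
)

```text
time_s: 7.53
eef_pos: [0.4855, 0.0149, 0.0446]
eef_rot: [0.001, 0.81, 0.586, 0.001]
wrist_force: [-0.9, -1.7, -0.4]
opening: 0.601
grasp_force: 0.9
```

```bash
python3 - <<'E'
from m import *
print(get_obs()["eef_pos"])
c=camera("side"); save(c,"s2")
for k in("orange","blue"):
  for x in lids(c).get(k,[]): print(k,x)
E
```

```text
[0.48550229 0.01492025 0.04458445]
orange (186, 312, 19, 455.5, [0.529, 0.286, 0.084], 0.085, np.float64(0.027))
blue (577, 94, 113, 22553.0, [0.212, -1.124, 0.084], -0.022, np.float64(0.159))
blue (77, 281, 65, 2310.5, [0.778, 0.355, 0.084], 0.051, np.float64(0.091))
blue (274, 258, 21, 1034.5, [0.493, 0.068, 0.084], 0.088, np.float64(0.029))
```

View pics/s2.png

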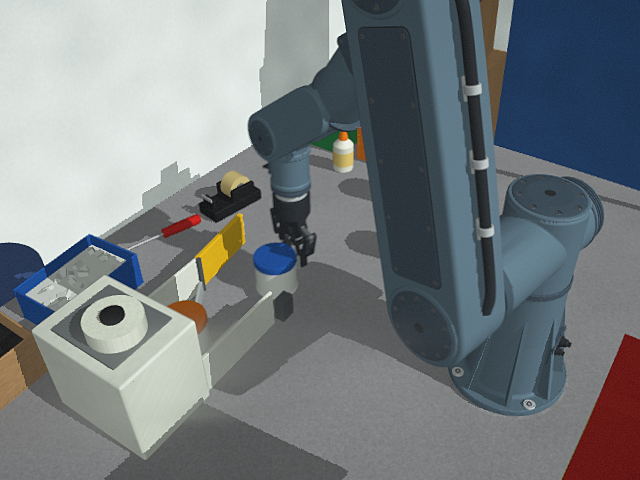

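Side view: blue at (274,258) is upright, nested between the fingers and heading into the doorway.

>>> carry_out(
  plan=[
    [[0.007, 0.018, 0, 0, 0, 0, 0.6], [0.013, 0.036, 0, 0, 0, 0, 0.6], [0.02, 0.054, 0, 0, 0, 0, 0.6], [0.026, 0.072, 0, 0, 0, 0, 0.6], [0.033, 0.09, 0, 0, 0, 0, 0.6]],
  ],
)

```text
time_s: 8.0
eef_pos: [0.518, 0.1046, 0.0444]
eef_rot: [0.001, 0.81, 0.586, 0.001]
wrist_force: [-0.1, -2.2, 0.3]
opening: 0.603
grasp_force: 1.4
```

>>> carry_out(
  plan=[
    [[0.004, 0.01, 0, 0, 0, 0.08, 0.6], [0.007, 0.021, 0, 0, 0, 0.16, 0.6], [0.011, 0.031, 0, 0, 0, 0.24, 0.6], [0.014, 0.042, 0, 0, 0, 0.32, 0.6], [0.0175, 0.052, 0, 0, 0, 0.38, 0.6]],
  ],
)

```text
time_s: 8.42
eef_pos: [0.5358, 0.1565, 0.0447]
eef_rot: [0.001, 0.684, 0.73, 0.001]
wrist_force: [0.1, -2.2, 0.8]
opening: 0.597
grasp_force: 1.0
```

>>> carry_out(
  plan=[
    [[0, 0.005, 0, 0, 0, 0, 0.6], [-0.001, 0.01, 0, 0, 0, 0, 0.6], [-0.001, 0.014, 0, 0, 0, 0, 0.6], [-0.001, 0.018, 0, 0, 0, 0, 0.6], [-0.001, 0.022, 0, 0, 0, 0, 0.6]],
  ],
)

```text
time_s: 8.83
eef_pos: [0.5348, 0.1766, 0.0445]
eef_rot: [0.002, 0.686, 0.727, 0.0]
wrist_force: [0.3, -6.8, 4.9]
opening: 0.604
grasp_force: 3.7
```

```bash
python3 - <<'E'
from m import *
o=get_obs();print(o["eef_pos"],o["wrist_force"])
c=camera("side"); save(c,"s3")
for k in("orange","blue"):
  for x in lids(c).get(k,[]): print(k,x)
E
```

```text
[0.53476547 0.17659201 0.04454774] [ 0.28272953 -6.80875661  4.89321021]
orange (370, 142, 22, 438.5, [0.59, -0.461, 0.084], 0.061, np.float64(0.03))
blue (577, 94, 113, 21868.5, [0.212, -1.124, 0.084], -0.02, np.float64(0.159))
blue (77, 283, 65, 2292.5, [0.772, 0.359, 0.084], 0.062, np.float64(0.091))
blue (208, 297, 23, 1226.0, [0.525, 0.231, 0.084], 0.084, np.float64(0.032))
```

>>> carry_out(
  plan=[
    [[0, 0.002, 0, 0, 0, 0, 0.6], [0, 0.004, 0, 0, 0, 0, 0.6], [0, 0.006, 0, 0, 0, 0, 0.6], [0, 0.006, 0, 0, 0, 0, 0.6], [0, 0.006, 0, 0, 0, 0, 0.6]],
  ],
)

```text
time_s: 9.3
eef_pos: [0.5347, 0.182, 0.0444]
eef_rot: [0.002, 0.686, 0.728, 0.0]
wrist_force: [-0.5, -9.1, 7.4]
opening: 0.599
grasp_force: 4.8
```

>>> carry_out(
  plan=[
    [[0.001, -0.02, 0, 0, 0, 0, 0.6], [0.002, -0.05, 0.03, 0, 0, 0, 0.6], [0.002, -0.09, 0.06, 0, 0, 0, 0.6], [0.002, -0.13, 0.09, 0, 0, 0, 0.3], [0.002, -0.17, 0.12, 0, 0, 0, 0]],
  ],
)

```text
time_s: 9.72
eef_pos: [0.5351, 0.0331, 0.1488]
eef_rot: [0.0, 0.686, 0.728, 0.0]
wrist_force: [2.3, -0.4, 0.1]
opening: 0.326
grasp_force: 0.0
```

>>> carry_out(
  plan=[
    [[0.0, -0.03, 0.01, 0, 0, 0, 0], [0.03, -0.06, 0.02, 0, 0, 0, 0], [0.06, -0.08, 0.02, 0, 0, 0, 0], [0.09, -0.08, 0.02, 0, 0, 0, 0], [0.12, -0.08, 0.02, 0, 0, 0, 0]],
  ],
)

```text
time_s: 10.13
eef_pos: [0.657, -0.0478, 0.1684]
eef_rot: [0.001, 0.687, 0.726, 0.001]
wrist_force: [-0.3, -0.2, -0.5]
opening: -0.002
grasp_force: 0.0
```

```bash
python3 - <<'E'
from m import *
c=camera("top"); save(c,"t4")
for k,v in lids(c).items():
  for x in v: print(k,x)
P=cloud(c)
q=P[140:200,160:270].reshape(-1,3); q=q[(q[:,2]>.079)&(q[:,2]<.092)]
r=cv2.minAreaRect(q[:,:2].astype(np.float32)*1000); print(np.round(cv2.boxPoints(r)).tolist(),len(q))
E
```

```text
orange (65, 235, 26, 1800.0, [0.529, 0.319, 0.084], 0.084, np.float64(0.043))
orange (588, 222, 75, 648.0, [0.561, -0.598, 0.084], 0.069, np.float64(0.126))
blue (71, 80, 72, 8551.5, [0.811, 0.331, 0.084], 0.062, np.float64(0.12))
blue (112, 232, 25, 997.5, [0.535, 0.234, 0.084], 0.085, np.float64(0.042))
green (469, 275, 26, 1987.5, [0.466, -0.377, 0.084], 0.081, np.float64(0.043))
green (575, 99, 82, 1789.5, [0.787, -0.587, 0.084], 0.07, np.float64(0.138))
yellow (228, 163, 29, 546.0, [0.655, 0.036, 0.084], 0.087, np.float64(0.048))
pink (359, 361, 28, 2181.5, [0.322, -0.19, 0.084], 0.083, np.float64(0.047))
[[637.0, 78.0], [652.0, -16.0], [666.0, -14.0], [651.0, 81.0]] 351
```

View pics/t4.png

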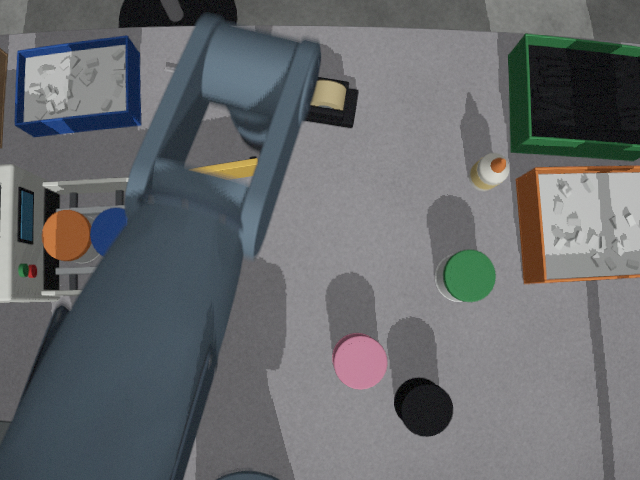

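Orange (65,235) rests against the head with blue (≈112,232) right behind it, both inside the rails. Green, pink, the bottle and the tape dispenser are unmoved. I'll now work out the arc for the door.

>>> carry_out(
  plan=[
    [[0.011, 0.021, 0, 0, 0, 0.03, 0], [0.022, 0.042, 0, 0, 0, 0.06, 0], [0.033, 0.063, 0, 0, 0, 0.09, 0], [0.043, 0.083, 0, 0, 0, 0.13, 0], [0.043, 0.083, 0, 0, 0, 0.13, 0]],
  ],
)

```text
time_s: 10.6
eef_pos: [0.6994, 0.0413, 0.1676]
eef_rot: [-0.0, 0.635, 0.772, 0.001]
wrist_force: [-0.1, 1.1, 0.1]
opening: -0.002
grasp_force: 0.0
```

>>> carry_out(
  plan=[
    [[0, 0, -0.03, 0, 0, 0, 0], [0, 0, -0.06, 0, 0, 0, 0], [0, 0, -0.09, 0, 0, 0, 0], [0, 0, -0.12, 0, 0, 0, 0], [0, 0, -0.12, 0, 0, 0, 0]],
  ],
)

```text
time_s: 11.02
eef_pos: [0.693, 0.0373, 0.0399]
eef_rot: [-0.005, 0.637, 0.77, -0.003]
wrist_force: [-2.3, 0.1, -1.5]
opening: 0.002
grasp_force: 0.0
```

```bash
python3 - <<'E'
from h import *
o=get_obs(); p=o["eef_pos"]; w,x,y,z=o["eef_rot"]; print(p,"yaw",np.degrees(np.arctan2(y*y-x*x,2*x*y)),o["wrist_force"])
H=np.array([.6265,.153]); e=lambda a:np.array([np.cos(np.radians(a)),np.sin(np.radians(a))])
for t in [98,92,86,80,74,68,62,56,50,44,38,32,26,20,14,8,4,0]:
    q=H+.13*e(183+t)+.0265*e(273+t); print(t,np.round(q,4),"yaw",t-87)
E
```

```text
[0.69297155 0.03733886 0.03994599] yaw 10.79567808099747 [-2.27681324  0.12929006 -1.45950929]
98 [0.6773 0.0304] yaw 11
92 [0.6642 0.0258] yaw 5
86 [0.6507 0.0226] yaw -1
80 [0.637  0.0207] yaw -7
74 [0.6231 0.0204] yaw -13
68 [0.6092 0.0215] yaw -19
62 [0.5956 0.024 ] yaw -25
56 [0.5823 0.0279] yaw -31
50 [0.5694 0.0332] yaw -37
44 [0.5572 0.0399] yaw -43
38 [0.5458 0.0477] yaw -49
32 [0.5352 0.0567] yaw -55
26 [0.5256 0.0668] yaw -61
20 [0.5172 0.0778] yaw -67
14 [0.5099 0.0896] yaw -73
8 [0.5039 0.1022] yaw -79
4 [0.5007 0.1109] yaw -83
0 [0.4981 0.1197] yaw -87
```

>>> carry_out(
  plan=[
    [[-0.021, -0.006, 0, 0, 0, 0, 0], [-0.034, -0.011, 0, 0, 0, -0.105, 0], [-0.048, -0.014, 0, 0, 0, -0.21, 0], [-0.0615, -0.016, 0, 0, 0, -0.315, 0], [-0.0755, -0.016, 0, 0, 0, -0.42, 0]],
  ],
)

```text
time_s: 11.43
eef_pos: [0.6237, 0.02, 0.0496]
eef_rot: [0.001, 0.786, 0.619, 0.001]
wrist_force: [1.0, -0.9, 0.5]
opening: 0.001
grasp_force: 0.5
```

>>> carry_out(
  plan=[
    [[-0.014, 0.001, 0, 0, 0, -0.105, 0], [-0.0275, 0.0035, 0, 0, 0, -0.21, 0], [-0.041, 0.0075, 0, 0, 0, -0.315, 0], [-0.0535, 0.013, 0, 0, 0, -0.42, 0], [-0.066, 0.0195, 0, 0, 0, -0.525, 0]],
  ],
)

```text
time_s: 11.85
eef_pos: [0.5577, 0.0397, 0.0496]
eef_rot: [0.001, 0.919, 0.393, 0.001]
wrist_force: [0.2, -1.3, -0.4]
opening: 0.001
grasp_force: 0.5
```

>>> carry_out(
  plan=[
    [[-0.0115, 0.008, 0, 0, 0, -0.105, 0], [-0.022, 0.017, 0, 0, 0, -0.21, 0], [-0.0315, 0.027, 0, 0, 0, -0.315, 0], [-0.04, 0.038, 0, 0, 0, -0.42, 0], [-0.045, 0.0455, 0, 0, 0, -0.49, 0]],
  ],
)

```text
time_s: 12.27
eef_pos: [0.512, 0.0863, 0.0492]
eef_rot: [0.0, 0.987, 0.159, 0.001]
wrist_force: [-0.6, -1.1, -0.2]
opening: -0.002
grasp_force: 0.6
```

```bash
python3 - <<'E'
from m import *
c=camera("side"); save(c,"s4"); o=get_obs(); w,x,y,z=o["eef_rot"]; print(o["eef_pos"],"yaw",np.degrees(np.arctan2(y*y-x*x,2*x*y)),o["wrist_force"])
E
```

```text
[0.51120366 0.0873545  0.04895103] yaw -71.7979811563735 [-0.84621501  0.81679447 -0.56666902]
```

View pics/s4.png

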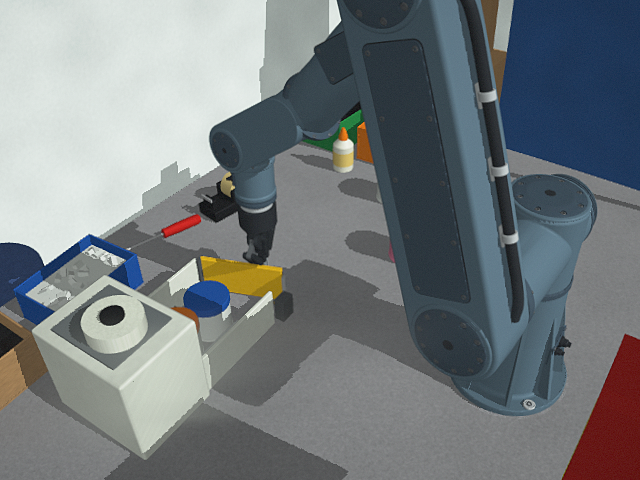

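Side view: the yellow door (240,275) is nearly shut, with both tubs behind it at (207,297) and (185,318). I'll now press it onto the catch.

>>> carry_out(
  plan=[
    [[-0.006, 0.012, 0, 0, 0, -0.08, 0], [-0.01, 0.0205, 0, 0, 0, -0.15, 0], [-0.012, 0.027, 0, 0, 0, -0.2, 0], [-0.013, 0.0315, 0, 0, 0, -0.24, 0], [-0.014, 0.034, 0, 0, 0, -0.26, 0]],
  ],
)

```text
time_s: 12.73
eef_pos: [0.499, 0.1188, 0.0489]
eef_rot: [0.001, 0.999, 0.033, 0.001]
wrist_force: [-0.0, -10.3, -0.2]
opening: -0.005
grasp_force: 5.5
```

>>> carry_out(
  plan=[
    [[0, 0.001, 0, 0, 0, 0, 0], [0, 0.002, 0, 0, 0, 0, 0], [0, 0.003, 0, 0, 0, 0, 0], [0, 0.004, 0, 0, 0, 0, 0], [0, 0.004, 0, 0, 0, 0, 0]],
  ],
)

```text
time_s: 13.15
eef_pos: [0.4986, 0.1226, 0.0487]
eef_rot: [0.001, 0.999, 0.033, 0.0]
wrist_force: [-1.7, -3.1, 0.9]
opening: 0.001
grasp_force: 1.7
```

>>> carry_out(
  plan=[
    [[0, 0.001, 0, 0, 0, 0, 0], [0, 0.002, 0, 0, 0, 0, 0], [0, 0.003, 0, 0, 0, 0, 0], [0, 0.003, 0, 0, 0, 0, 0], [0, 0.003, 0, 0, 0, 0, 0]],
  ],
)

```text
time_s: 13.57
eef_pos: [0.499, 0.1266, 0.048]
eef_rot: [0.0, 0.999, 0.033, 0.001]
wrist_force: [0.1, -2.3, 2.0]
opening: 0.002
grasp_force: 1.2
```

>>> carry_out(
  plan=[
    [[0, 0.001, 0, 0, 0, 0, 0], [0, 0.002, 0, 0, 0, 0, 0], [0, 0.003, 0, 0, 0, 0, 0], [0, 0.003, 0, 0, 0, 0, 0], [0, 0.003, 0, 0, 0, 0, 0]],
  ],
)

```text
time_s: 13.98
eef_pos: [0.499, 0.1268, 0.048]
eef_rot: [0.002, 0.999, 0.033, 0.0]
wrist_force: [-1.6, -18.4, 7.2]
opening: 0.002
grasp_force: 8.6
```

```bash
python3 - <<'E'
from m import *
c=camera("side"); P=cloud(c); H=cv2.cvtColor(c["pixels"],cv2.COLOR_RGB2HSV)
m=(cv2.inRange(H,(18,110,60),(30,255,255))>0); m[:, :180]=0; m[:,300:]=0
q=P[m]; q=q[(q[:,2]>.079)&(q[:,2]<.092)&(q[:,1]<.25)]
r=cv2.minAreaRect(q[:,:2].astype(np.float32)*1000); print(len(q),np.round(cv2.boxPoints(r)).tolist()); print(get_obs()["wrist_force"],get_obs()["eef_pos"])
cv2.imwrite("pics/c1.png",cv2.resize(c["pixels"][200:360,140:340,::-1],None,fx=4,fy=4)[:600])
E
```

```text
398 [[440.0, 192.0], [442.0, 139.0], [621.0, 145.0], [619.0, 198.0]]
[ -1.70439769 -17.25398804   8.32202381] [0.49895902 0.12684064 0.04797659]
```

View pics/c1.png

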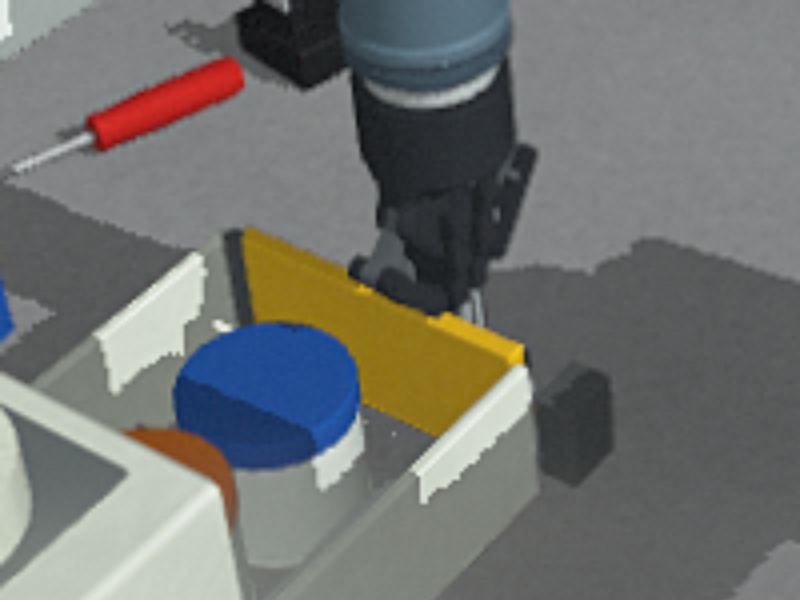

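The crop shows the door flush with the wall end at its hard stop (force 18 N) and both tubs inside. I'll retreat and check that it stays shut.

>>> carry_out(
  plan=[
    [[0, -0.01, 0, 0, 0, 0, 0], [0, -0.03, 0, 0, 0, 0, 0], [0, -0.06, 0.01, 0, 0, 0, 0], [0, -0.09, 0.04, 0, 0, 0, 0], [0, -0.12, 0.08, 0, 0, 0, 0]],
  ],
)

```text
time_s: 14.45
eef_pos: [0.4961, 0.0145, 0.1188]
eef_rot: [-0.001, 0.999, 0.033, -0.002]
wrist_force: [0.9, 0.0, 0.8]
opening: -0.001
grasp_force: 0.0
```

>>> carry_out(
  plan=[
    [[0, -0.035, 0.03, 0, 0, 0, 0], [0, -0.07, 0.06, 0, 0, 0, 0], [0, -0.1, 0.09, 0, 0, 0, 0], [0, -0.13, 0.1, 0, 0, 0, 0], [0, -0.16, 0.1, 0, 0, 0, 0]],
  ],
)

```text
time_s: 14.87
eef_pos: [0.5004, -0.1479, 0.225]
eef_rot: [0.002, 0.999, 0.033, 0.004]
wrist_force: [0.7, -0.2, 0.6]
opening: 0.005
grasp_force: 0.0
```

```bash
python3 - <<'E'
from m import *
c=camera("top"); save(c,"t5")
for k,v in lids(c).items():
  for x in v: print(k,x)
P=cloud(c)
for n,b in(("tape",(268,70,360,130)),("glue",(465,145,515,195))):
    q=P[b[1]:b[3],b[0]:b[2]].reshape(-1,3); q=q[(q[:,2]>.02)&(q[:,2]<.14)]; r=cv2.minAreaRect(q[:,:2].astype(np.float32)*1000); print(n,np.round(r[0]),np.round(r[1]))
E
```

```text
orange (65, 235, 25, 1799.0, [0.529, 0.32, 0.084], 0.085, np.float64(0.042))
orange (588, 221, 75, 642.5, [0.562, -0.598, 0.084], 0.066, np.float64(0.126))
blue (71, 80, 71, 8512.5, [0.812, 0.331, 0.084], 0.065, np.float64(0.119))
blue (115, 233, 26, 1887.5, [0.532, 0.228, 0.084], 0.085, np.float64(0.043))
green (469, 276, 26, 1982.5, [0.466, -0.377, 0.084], 0.082, np.float64(0.043))
green (579, 95, 81, 1494.5, [0.796, -0.597, 0.084], 0.074, np.float64(0.136))
yellow (164, 233, 51, 1476.5, [0.533, 0.141, 0.084], 0.081, np.float64(0.086))
pink (361, 363, 27, 1355.0, [0.319, -0.194, 0.084], 0.085, np.float64(0.045))
tape [ 788. -114.] [150.  72.]
glue [ 678. -440.] [ 55. 108.]
```

View pics/t5.png

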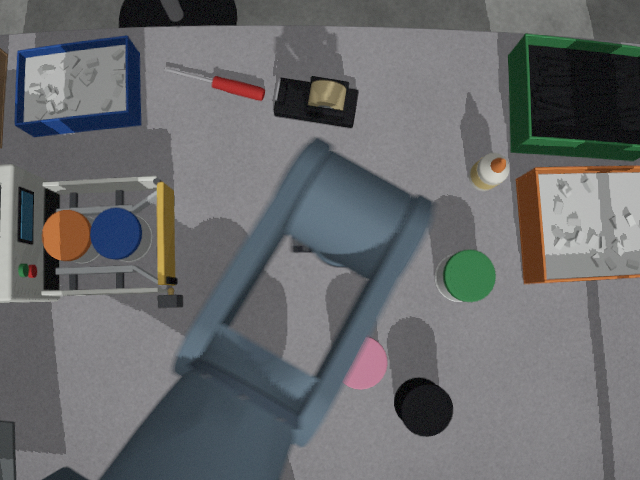

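The door (165,233) is shut and stays shut after release. Orange (65,235) and blue (115,233) are in line, and green, the glue bottle and the tape dispenser are where they were.

```bash
python3 -c "
from bench import hand_in; print(hand_in())"
```

```text
the job is handed in; nothing more can be done
None
```

Job handed in (no verdict came back): orange is deepest in the lane with blue behind it, the door is shut on its catch and stayed shut after release, and the green tub, glue bottle and tape dispenser stand where they were.

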